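# Sort the bare copper tubes into their length cradles

## Task

Pick out the three bare copper tubes and lay each one in the cradle made for its length, short in short, middle in middle and long in long, resting in both V saddles and between the two end stops. Leave the foam-covered offcuts where they lie.

Things in the scene. Friction and masses are not known exactly. Their poses are not given: they have to be found in the camera images.
- tube80_center (a point): the shortest bare copper tube: bright copper colour, plain round, 80 mm long, 15 mm diameter, lying loose on the thin grey board in front of the robot and free to roll. The point is its centre (on its axis, half-way along, 12.5 mm above the worktop at the start, as the board is 5 mm thick). Its x axis runs along the tube; both ends are alike, and y and z turn as it rolls.
- tube110_center (a point): the middle bare copper tube: bright copper colour, plain round, 110 mm long, 15 mm diameter, lying loose on the thin grey board in front of the robot and free to roll. The point is its centre (on its axis, half-way along, 12.5 mm above the worktop at the start, as the board is 5 mm thick). Its x axis runs along the tube; both ends are alike, and y and z turn as it rolls.
- tube140_center (a point): the longest bare copper tube: bright copper colour, plain round, 140 mm long, 15 mm diameter, lying loose on the thin grey board in front of the robot and free to roll. The point is its centre (on its axis, half-way along, 12.5 mm above the worktop at the start, as the board is 5 mm thick). Its x axis runs along the tube; both ends are alike, and y and z turn as it rolls.
- cradle80_seat (a point): the shortest cradle, fixed to the worktop: light wooden base 110 x 44 x 20 mm, end stops to 62 mm above the worktop, 100 mm clear between them, two grey V saddles 48 mm apart (6 mm thick, V 42 mm wide, tips 60 mm up), open between them for the fingers down to the base. The point is where a seated tube's centre belongs: midway between the stops, 49 mm above the worktop. x along the cradle, z up.
- cradle110_seat (a point): the middle cradle, fixed to the worktop: light wooden base 140 x 44 x 20 mm, end stops to 62 mm above the worktop, 130 mm clear between them, two grey V saddles 78 mm apart (6 mm thick, V 42 mm wide, tips 60 mm up), open between them for the fingers down to the base. The point is where a seated tube's centre belongs: midway between the stops, 49 mm above the worktop. x along the cradle, z up.
- cradle140_seat (a point): the longest cradle, fixed to the worktop: light wooden base 170 x 44 x 20 mm, end stops to 62 mm above the worktop, 160 mm clear between them, two grey V saddles 108 mm apart (6 mm thick, V 42 mm wide, tips 60 mm up), open between them for the fingers down to the base. The point is where a seated tube's centre belongs: midway between the stops, 49 mm above the worktop. x along the cradle, z up.
- offcut_tan_center (a point): centre of a loose short offcut of pipe still covered in tan foam, 29 x 93 x 17 mm, lying on the grey board among the tubes; not to be moved
- offcut_white_center (a point): centre of a loose short offcut of pipe still covered in white foam, 27 x 87 x 22 mm, lying on the worktop at the left; not to be moved

How it is judged (in metres and radians):
At the end, for the whole second after the job is handed in: Each of the three copper tubes lies at rest in the cradle of its own length, down in both saddles: its centre within 13 mm of the seat along the cradle, 6 mm across and 5 mm in height, its axis within 0.1 rad of the cradle's; both foam-covered offcuts are within 30 mm of where they began (x of tube80_center in the frame of cradle80_seat between -0.013 and 0.013 m and y of tube80_center in the frame of cradle80_seat between -0.006 and 0.006 m and z of tube80_center in the frame of cradle80_seat between -0.005 and 0.005 m and angle between the x axis of tube80_center and the x axis of cradle80_seat, either way round below 0.1 rad and linear speed of each of tube80, tube110, tube140 below 0.02 m/s and x of tube110_center in the frame of cradle110_seat between -0.013 and 0.013 m and y of tube110_center in the frame of cradle110_seat between -0.006 and 0.006 m and z of tube110_center in the frame of cradle110_seat between -0.005 and 0.005 m and angle between the x axis of tube110_center and the x axis of cradle110_seat, either way round below 0.1 rad and x of tube140_center in the frame of cradle140_seat between -0.013 and 0.013 m and y of tube140_center in the frame of cradle140_seat between -0.006 and 0.006 m and z of tube140_center in the frame of cradle140_seat between -0.005 and 0.005 m and angle between the x axis of tube140_center and the x axis of cradle140_seat, either way round below 0.1 rad and distance of each of offcut_tan_center, offcut_white_center from where it was at the start of the episode below 0.03 m); the robot touches nothing.
It fails at once if the tan foam-covered offcut is moved more than 30 mm (distance of offcut_tan_center from where it was at the start of the episode above 0.03 m).
It fails at once if the white foam-covered offcut is moved more than 30 mm (distance of offcut_white_center from where it was at the start of the episode above 0.03 m).
It also fails if it takes over 77 s, if anything falls off the work surface, if the arm or the gripper's body presses on something with over 40 N, if the wrist force passes 120 N, or if a joint passes its speed limit or range.

## Robot

A 6-joint arm with a two-finger parallel gripper is mounted at the origin on a cart in front of the work surface, level with it; the furniture and walls round the work are solid. World frame = base frame: x ahead of the robot, y to its left, z up, the work surface at z = 0. Lengths are in mm, angles in rad, forces in N, time in s.
With the tool pointing down it reaches from about 375 to 825 mm from the base axis. Payload 5.5 kg.
Tool frame: the origin (TCP) lies between the finger pads; the fingertips stand arm.tips_ahead ahead of it and the grasp point (between the pads) is the TCP (arm.tips_ahead is the distance from the TCP to the fingertips, in mm); z points along the fingers, x is the direction in which the jaws open and shut, and the axes are right-handed (so a half turn about z gives the same grasp; the last joint's range is limited). The gripper opens to 85 mm and grips with 20 to 120 N. Pads are 22 mm wide; open, the fingers measure 114 mm over their backs; the gripper's body (76 mm by 85 mm) begins 54 mm behind the grasp point. The pads swing forward as they close: fully open they stand 13 mm farther back than shut.
Start: joints at [1.104, 0.314, -0.047, 1.21, 0, 1.571], TCP at [270.015, 535.805, 250.299] pointing down, gripper open.
Joint ranges: [-2.67, 2.67], [-0.69, 1.73], [-1.03, 1.25], [-2.08, 2.16], [-1.42, 1.45], [-3.14, 3.14]. Speed limits (rad/s): [2.39, 2.39, 3.01, 3.14, 3.14, 3.14].

## Interface

Orientations are given as a unit quaternion [w, x, y, z].
In Python, from bench import arm gives the robot as it stands. The module is installed in compiled form; this text tells all that it offers.
- The arm moves only by the tool arm_command, never from a script. Its argument "plan" is one flat list of numbers, 7 for each row, row after row: the shift along the tool's x, y, z in mm, then the turn, a rotation vector about the tool's x, y, z in degrees, then the closure, from -1 (fully open) to 1 (shut), so that 0 is half open. A call has 1 to 20 rows; each row shifts and turns the commanded pose from where the row before left it, along the tool's axes as they then stand; what a row does not reach is not made up. A row lasts 1/10 s, in which the tool goes at most 50 mm and 8.59 degrees, less where a joint would pass 70% of its speed; a pose out of reach is approached as far as the arm can. A call with a gripper value outside its range is refused whole. The fingers move at their own pace and stop on an object; "squeeze" is the grip in N (left out, the last holds). Time passes only in rows, so rows that do not move let the fingers close. It gives the time, the measured TCP pose, the force and the opening at its end, in the units of the state.
- arm.read_state(): the state, without advancing time (a new reading comes with each control period).
- arm.grab_frame(name): name is "scene" or "side" or "wrist"; returns a dict with "img" (420x560x3 uint8, blue, green, red), "range_z" (420x560 float32, mm along the optical axis (not along the pixel's ray), 0 where there is no reading), "intrinsics" (3x3 intrinsics, pixels), "distortion" ([k1, k2, p1, p2, k3] as OpenCV has them; the pictures are not rectified), "T" (4x4, takes a point from camera to world coordinates); the wrist camera has in their place "T_tool_cam" (4x4, takes a point from camera to tool coordinates, whose origin is the TCP and whose axes are the tool frame's). Camera axes: x right, y down, z forward; pixel columns grow to the right and rows downward; lengths in mm; the calibration is good to about 2 mm. A picture is of the moment at which its call begins: read the wrist's pose just before it.
- arm.close_job(): hands the job in, once; it reports no verdict.
The state is a dict: "time": time; "joints": joint angles; "qvel": joint speeds; "tau": joint torques, N m; "position": TCP position; "tcp_rot": TCP orientation; "force": force on the tool from outside, world axes, zero at the start; "torque": the same for the moment, N m; "width": opening from 0.0 (shut) to 1.0 (fully open).
Only numpy, scipy, OpenCV 4.12 (cv2) and the standard library are available. Lean on these libraries where they do the work, as an engineer would, in place of code of your own. Each camera call takes 0.05 s, during which the arm holds its last target.

## Working session

There is one attempt and no reset: what is moved stays moved. The work goes in short steps, Python scripts to look and compute and a tool call to move; the robot and the scene stay as the last step left them, time stands still between calls to the robot, and variables do not carry over. Pictures are saved under pics/ and viewed, and the job is handed in when it is done.

Besides the shell and the picture viewer there is one more tool, called after "Emit:" in YAML: its name, and indented under it one key for each argument. arm_command: Moves the arm, as the interface text tells. Its arguments: {"type":"object","properties":{"plan":{"type":"array","items":{"type":"number"}},"squeeze":{"type":"number"}},"required":["plan"]}

```bash
mkdir -p pics
cat > h.py <<'E'
import numpy as np, cv2
from bench import arm
E
python3 - <<'E'
from h import *
s=arm.read_state()
print({k:np.round(v,3) if not isinstance(v,dict) else v for k,v in s.items()}, arm.tips_ahead)
for n in ("scene","side","wrist"):
    f=arm.grab_frame(n); cv2.imwrite(f"pics/{n}0.png",f["img"]); np.savez(f"{n}0.npz",**f)
    print(n,np.round(f["intrinsics"],1).tolist(),np.round(f["distortion"],3)); print(np.round(f.get("T",f.get("T_tool_cam")),3))
E
```

```text
{'time': np.float64(0.0), 'joints': array([ 1.104,  0.314, -0.048,  1.21 , -0.   ,  1.571]), 'qvel': array([ 0.001, -0.001,  0.001,  0.001, -0.   ,  0.   ]), 'tau': array([ 0.0000e+00, -5.3958e+01,  3.3975e+01,  1.9000e-02,  0.0000e+00,
        0.0000e+00]), 'position': array([269.765, 535.329, 249.444]), 'tcp_rot': array([ 0.   ,  0.851,  0.524, -0.001]), 'force': array([-0.036,  0.078,  0.022]), 'torque': array([ 0.049, -0.044,  0.002]), 'width': np.float64(1.002)} 19.0
scene [[397.7, 0.0, 280.2], [0.0, 397.7, 202.6], [0.0, 0.0, 1.0]] [-0.12  0.    0.    0.    0.  ]
[[ 7.74000e-01 -4.86000e-01  4.06000e-01  1.68374e+02]
 [-6.33000e-01 -6.03000e-01  4.86000e-01 -2.53918e+02]
 [ 9.00000e-03 -6.33000e-01 -7.74000e-01  7.12464e+02]
 [ 0.00000e+00  0.00000e+00  0.00000e+00  1.00000e+00]]
side [[493.3, 0.0, 290.8], [0.0, 493.3, 217.3], [0.0, 0.0, 1.0]] [0.015 0.    0.    0.    0.   ]
[[-1.00000e+00  3.00000e-03 -2.40000e-02  5.55257e+02]
 [ 2.20000e-02  4.97000e-01 -8.67000e-01  9.40741e+02]
 [ 9.00000e-03 -8.68000e-01 -4.97000e-01  5.23609e+02]
 [ 0.00000e+00  0.00000e+00  0.00000e+00  1.00000e+00]]
wrist [[323.2, 0.0, 276.1], [0.0, 323.2, 208.7], [0.0, 0.0, 1.0]] [-0.047  0.     0.     0.     0.   ]
[[ 1.0000e+00  1.0000e-03  0.0000e+00  2.2900e-01]
 [-1.0000e-03  9.6100e-01  2.7500e-01 -6.9526e+01]
 [ 0.0000e+00 -2.7500e-01  9.6100e-01 -1.2325e+02]
 [ 0.0000e+00  0.0000e+00  0.0000e+00  1.0000e+00]]
```

View pics/scene0.png

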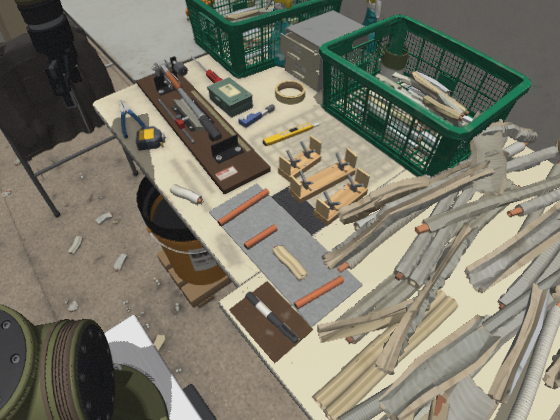

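View pics/side0.png

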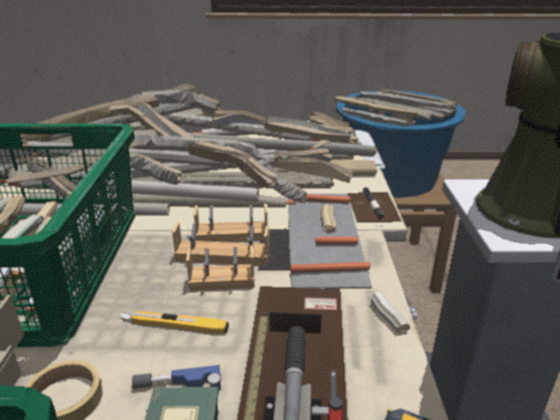

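View pics/wrist0.png

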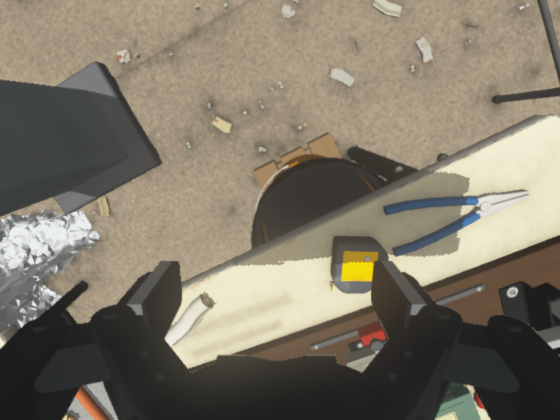

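The scene view shows the long tube near (243,206), the short one near (261,236) and the middle one near (319,291). The tan offcut is at (289,262), the white offcut at (185,194), and the cradles are at (300,157), (323,181) and (342,198). Next I measure them.

```bash
cat >> h.py <<'E'
def rays(f,px,T=None):
    T=f["T"] if T is None else T
    u=cv2.undistortPoints(np.float64(px).reshape(-1,1,2),f["intrinsics"],f["distortion"]).reshape(-1,2)
    d=np.c_[u,np.ones(len(u))]@T[:3,:3].T
    return T[:3,3],d
def onplane(f,px,z,T=None):
    o,d=rays(f,px,T); return o+d*((z-o[2])/d[:,2])[:,None]
def cloud(f,T=None):
    T=f["T"] if T is None else T
    h,w=f["range_z"].shape; v,u=np.mgrid[:h,:w]
    n=cv2.undistortPoints(np.float64(np.c_[u.ravel(),v.ravel()]).reshape(-1,1,2),f["intrinsics"],f["distortion"]).reshape(-1,2)
    P=np.c_[n,np.ones(len(n))]*f["range_z"].reshape(-1,1)
    return (P@T[:3,:3].T+T[:3,3]).reshape(h,w,3)
def comps(m,amin=60):
    n,l,s,c=cv2.connectedComponentsWithStats(m.astype(np.uint8))
    return [(i,l==i,s[i],c[i]) for i in range(1,n) if s[i][4]>=amin]
def copper(img):
    h=cv2.cvtColor(img,cv2.COLOR_BGR2HSV); return (((h[...,0]<13)|(h[...,0]>175))&(h[...,1]>110)&(h[...,2]>70))
def tubes(f,z=12.5,T=None,amin=60):
    out=[]
    for i,m,s,c in comps(copper(f["img"]),amin):
        v,u=np.nonzero(m); P=onplane(f,np.c_[u,v],z,T)[:,:2]
        r=cv2.minAreaRect(np.float32(P)); b=cv2.boxPoints(r)
        e=[b[1]-b[0],b[2]-b[1]]; L=[np.linalg.norm(k) for k in e]; k=int(np.argmax(L))
        a=np.degrees(np.arctan2(e[k][1],e[k][0]))%180
        out.append((c.round(),s[4],np.round(r[0],1),np.round(sorted(L),1),round(a,1)))
    return out
E
python3 - <<'E'
from h import *
for n in ("scene","side"):
    f=dict(np.load(n+"0.npz"))
    print(n)
    for t in tubes(f): print(t)
    C=cloud(f); i=f["img"]
    h=cv2.cvtColor(i,cv2.COLOR_BGR2HSV)
    x=(C[...,0]>380)&(C[...,0]<850)&(C[...,1]>-150)&(C[...,1]<350)
    m=x&(C[...,2]>15)&(C[...,2]<75)
    cv2.imwrite(f"pics/{n}m.png",cv2.resize((m*255).astype(np.uint8),None,fx=1,fy=1))
    # topdown height map
    H=np.zeros((500,600),np.float32)
f=dict(np.load("scene0.npz"));cv2.imwrite("pics/sc.png",cv2.resize(f["img"][120:320,160:400],None,fx=3,fy=3,interpolation=cv2.INTER_CUBIC))
f=dict(np.load("side0.npz"));cv2.imwrite("pics/sd.png",cv2.resize(f["img"][160:320,160:400],None,fx=3,fy=3,interpolation=cv2.INTER_CUBIC))
E
```

```text
scene
(array([173.,  80.]), np.int32(106), array([587.6, 780.7]), array([ 19.7, 110.7], dtype=float32), np.float32(81.9))
(array([212.,  76.]), np.int32(97), array([694.3, 717.3]), array([26.3, 72.5], dtype=float32), np.float32(89.1))
(array([180., 123.]), np.int32(64), array([499. , 577.5]), array([19.8, 44.2], dtype=float32), np.float32(69.4))
(array([243., 207.]), np.int32(357), array([466.4, 228.2]), array([ 16.3, 139.6], dtype=float32), np.float32(3.1))
(array([515., 211.]), np.int32(81), array([ 947.8, -182.3]), array([15.2, 42.9], dtype=float32), np.float32(162.2))
(array([261., 236.]), np.int32(227), array([445.6, 140.3]), array([15.7, 79.5], dtype=float32), np.float32(179.9))
(array([422., 228.]), np.int32(91), array([731.8, -66.5]), array([17.9, 33.1], dtype=float32), np.float32(158.7))
(array([319., 292.]), np.int32(378), array([454.9, -34.6]), array([ 14.3, 111.2], dtype=float32), np.float32(172.7))
(array([439., 404.]), np.int32(109), array([ 464. , -319.5]), array([14.4, 32.4], dtype=float32), np.float32(9.4))
side
(array([328., 198.]), np.int32(195), array([445.9, -38. ]), array([23.3, 94.6], dtype=float32), np.float32(173.1))
(array([336., 240.]), np.int32(239), array([444.8, 135.8]), array([18.1, 78.1], dtype=float32), np.float32(179.5))
(array([329., 267.]), np.int32(492), array([465. , 225.4]), array([ 20. , 139.6], dtype=float32), np.float32(3.2))
(array([335., 414.]), np.int32(154), array([487.2, 534.3]), array([17.1, 17.8], dtype=float32), np.float32(83.5))
```

View pics/sc.png

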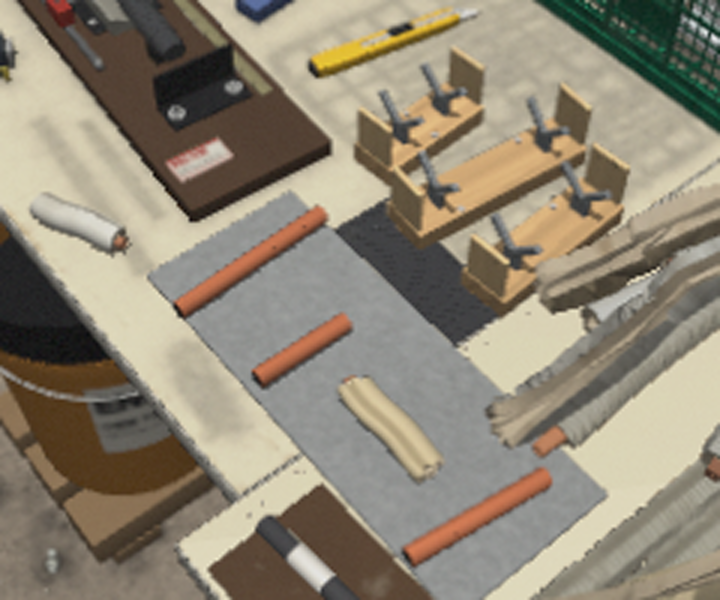

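View pics/sd.png

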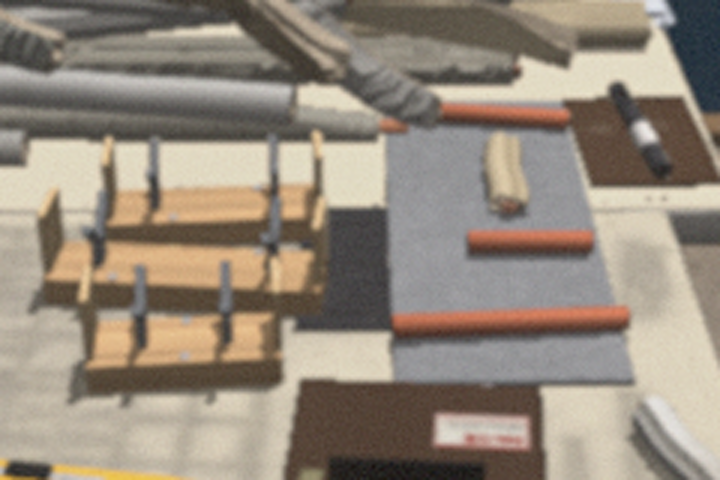

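Run:
```python
from h import *
H=np.zeros((480,560),np.float32); x0,y0=370,-180   # 1mm, row: y, col: x
for n in ("scene","side"):
    f=dict(np.load(n+"0.npz")); C=cloud(f)
    ok=f["range_z"]>0
    P=C[ok]; i=((P[:,0]-x0)).astype(int); j=(P[:,1]-y0).astype(int)
    k=(i>=0)&(i<560)&(j>=0)&(j<480)&(P[:,2]>-20)&(P[:,2]<250)
    np.maximum.at(H,(j[k],i[k]),P[k,2])
H=cv2.dilate(H,np.ones((3,3)))
np.save("H.npy",H)
v=cv2.applyColorMap(np.uint8(np.clip(H*2,0,255)),cv2.COLORMAP_JET)
v=v[::-1]
for x in range(400,930,100): cv2.line(v,(x-x0,0),(x-x0,480),(255,255,255),1)
for y in range(-100,300,100): cv2.line(v,(0,479-(y-y0)),(560,479-(y-y0)),(255,255,255),1)
cv2.imwrite("pics/H.png",v)
```

```text
Traceback (most recent call last):
cv2.error: OpenCV(4.12.0) :-1: error: (-5:Bad argument) in function 'line'
> Overload resolution failed:
>  - Layout of the output array img is incompatible with cv::Mat
>  - Expected Ptr<cv::UMat> for argument 'img'
```

Run:
```python
from h import *
x0,y0=370,-180
H=np.load("H.npy")
v=cv2.applyColorMap(np.uint8(np.clip(H*2,0,255)),cv2.COLORMAP_JET)
v=v[::-1].copy()
for x in range(400,930,50): cv2.line(v,(x-x0,0),(x-x0,480),(255,255,255) if x%100==0 else (120,120,120),1)
for y in range(-150,300,50): cv2.line(v,(0,479-(y-y0)),(560,479-(y-y0)),(255,255,255) if y%100==0 else (120,120,120),1)
cv2.imwrite("pics/H.png",v)
# cradle candidate: base tops 15-25 wood; grey saddles >40
f=dict(np.load("scene0.npz")); C=cloud(f); h=cv2.cvtColor(f["img"],cv2.COLOR_BGR2HSV)
R=(C[...,0]>540)&(C[...,0]<800)&(C[...,1]>0)&(C[...,1]<260)
for z in (58,62):
  m=R&(C[...,2]>z-14)&(C[...,2]<z+6)
  for i,mm,s,c in comps(m,4): print(z,c.round(),s[4],C[mm].mean(0).round(1),C[mm].max(0).round(1),h[mm].mean(0).round())
```

```text
58 [318. 143.] 51 [706.5 248.3  54. ] [711.8 259.4  61.9] [ 19.  81. 141.]
58 [351. 154.] 83 [740.8 169.2  54.5] [746.4 188.5  63.5] [ 19.  86. 132.]
58 [312. 151.] 17 [677.8 238.1  51.3] [682.4 246.4  57.7] [ 52.  23. 102.]
58 [337. 155.] 25 [714.2 188.4  51.1] [719.7 197.7  57.3] [ 58.  15. 126.]
58 [286. 163.] 61 [601.  243.9  54.2] [605.7 259.6  62.2] [ 19.  90. 137.]
58 [298. 160.] 17 [630.1 233.8  52.1] [634.  243.4  58.1] [ 39.  35. 122.]
58 [346. 163.] 16 [711.2 156.1  52.3] [714.7 167.1  57.8] [ 45.  28. 111.]
58 [362. 174.] 101 [714.4 106.6  54.1] [719.6 124.9  63.3] [ 19.  87. 132.]
58 [302. 174.] 28 [608.  196.   50.3] [611.5 206.3  58. ] [ 59.  16. 125.]
58 [349. 177.] 30 [685.1 121.   51. ] [690.2 128.3  58.4] [ 49.  23. 113.]
58 [296. 182.] 81 [577.4 182.2  55. ] [581.5 200.4  63.2] [ 19.  91. 144.]
58 [310. 182.] 17 [605.1 164.9  51.5] [610.  174.   58.3] [ 43.  29. 119.]
58 [359. 185.] 25 [687.   89.2  50.9] [692.3  99.2  56.7] [ 55.  21. 100.]
58 [327. 195.] 26 [608.9 114.8  50.6] [614.3 121.   58.5] [ 69.  13. 127.]
58 [323. 205.] 96 [580.7  96.6  54.6] [586.2 115.
[... 826 characters left out ...]
3  58. ] [ 54.  18. 126.]
62 [348. 176.] 20 [684.7 123.4  53.3] [688.8 128.3  58.4] [ 45.  26. 107.]
62 [296. 182.] 66 [577.6 182.3  57.1] [581.5 200.4  63.2] [ 19.  91. 155.]
62 [311. 182.] 12 [605.3 162.5  53.7] [610.  170.2  58.3] [ 41.  29. 130.]
62 [360. 185.] 20 [687.3  87.3  52.4] [692.3  93.4  56.7] [ 61.  20. 100.]
62 [326. 194.] 19 [608.4 116.6  52.6] [612.4 121.   58.5] [ 73.   9. 122.]
62 [323. 204.] 79 [580.8  96.9  56.5] [586.2 115.5  62.7] [ 19.  89. 148.]
62 [338. 203.] 16 [610.5  80.7  53.5] [614.5  88.6  57.4] [ 43.  27. 123.]
62 [365. 219.] 125 [621.7  12.5  55.8] [669.1  24.3  59.9] [ 25.  19. 166.]
62 [346. 238.] 6 [552.3   0.8  64.8] [557.2   1.4  67.3] [ 23.  36. 178.]
```

View pics/H.png

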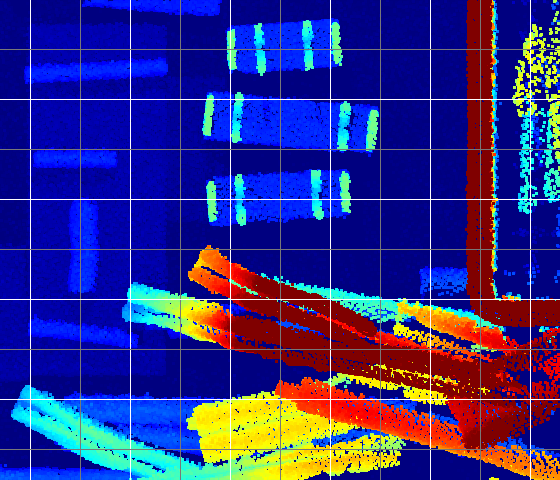

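Run:
```python
from h import *
for n in ("scene","side"):
    f=dict(np.load(n+"0.npz")); C=cloud(f)
    for nm,(xa,xb,ya,yb) in {"80":(590,720,215,280),"140":(560,760,140,208),"110":(565,735,72,136)}.items():
        b=(C[...,0]>xa)&(C[...,0]<xb)&(C[...,1]>ya)&(C[...,1]<yb)
        if nm!="80": 
            lim=0
        m=b&(C[...,2]>16)&(C[...,2]<24); r=cv2.minAreaRect(np.float32(C[m][:,:2]))
        hi=b&(C[...,2]>45)
        P=C[hi][:,:2]; r2=cv2.minAreaRect(np.float32(P))
        print(n,nm,[np.round(k,1) for k in r],"hi",[np.round(k,1) for k in r2], np.median(C[m][:,2]).round(1), C[hi][:,2].max().round(1))
    # board & table heights
    for (xa,xb,ya,yb) in ((400,520,165,200),(400,520,60,80)):
        b=(C[...,0]>xa)&(C[...,0]<xb)&(C[...,1]>ya)&(C[...,1]<yb); print("board",np.median(C[b][:,2]))
H=np.load("H.npy")
x0,y0=370,-180
for x in range(400,520,20): print(x,[int(H[y-y0-3:y-y0+3,x-x0-3:x-x0+3].max()) for y in range(-110,40,10)])
```

```text
scene 80 [array([653.1, 252.9]), array([109.6,  45.5]), np.float64(4.3)] hi [array([654.4, 252.2]), array([112.5,  47.6]), np.float64(5.8)] 19.0 63.7
scene 140 [array([660.1, 176.6]), array([ 46. , 168.4]), np.float64(84.9)] hi [array([660.6, 177.9]), array([ 48.2, 171.5]), np.float64(85.4)] 18.8 63.5
scene 110 [array([647.7, 102.4]), array([138.3,  45.2]), np.float64(5.2)] hi [array([648.6, 101.3]), array([140.2,  47.3]), np.float64(5.6)] 18.7 63.3
board 3.7020062814874564
board 4.162083648588009
side 80 [array([654.6, 253.2]), array([108.2,  47.2]), np.float64(3.5)] hi [array([654.7, 254.1]), array([109.6,  47.5]), np.float64(5.0)] 20.5 64.5
side 140 [array([660.8, 177.2]), array([ 48.9, 169. ]), np.float64(84.0)] hi [array([661.6, 178.6]), array([ 46.5, 169.9]), np.float64(84.5)] 20.4 63.6
side 110 [array([651.9, 103. ]), array([134.4,  49. ]), np.float64(3.3)] hi [array([649.9, 103.6]), array([139.7,  46.9]), np.float64(2.8)] 20.4 64.2
board 5.774301241378907
board 5.97248143171754
400 [46, 46, 45, 3, 6, 5, 5, 5, 19, 19, 6, 6, 5, 5, 6]
420 [50, 49, 30, 1, 7, 6, 5, 5, 20, 16, 6, 6, 6, 6, 6]
440 [49, 26, 1, 2, 5, 5, 5, 17, 20, 14, 7, 5, 20, 20, 19]
460 [29, 25, 2, 2, 7, 5, 6, 20, 20, 6, 5, 5, 21, 21, 22]
480 [28, 28, 2, 1, 6, 7, 6, 20, 17, 6, 6, 6, 6, 7, 6]
500 [28, 26, 0, 0, 5, 6, 17, 19, 13, 41, 37, 50, 52, 6, 7]
```

```bash
cat >> h.py <<'E'
from scipy.spatial.transform import Rotation as R
def pose():
    s=arm.read_state(); q=s["tcp_rot"]; r=R.from_quat([q[1],q[2],q[3],q[0]])
    T=np.eye(4); T[:3,:3]=r.as_matrix(); T[:3,3]=s["position"]; return s,T
def to(x,y,z,phi):
    "turn first (tool-frame rotvec deg) to tool down with jaw heading phi, then shift in the new tool axes"
    s,T=pose(); p=np.radians(phi); c,n=np.cos(p),np.sin(p)
    D=np.array([[c,n,0],[n,-c,0],[0,0,-1]]); 
    rv=R.from_matrix(T[:3,:3].T@D).as_rotvec(degrees=True)
    d=D.T@(np.array([x,y,z])-T[:3,3])
    print("t",round(s["time"],2),"pos",T[:3,3].round(1),"phi",np.degrees(np.arctan2(T[1,0],T[0,0])).round(2),"w",round(s["width"],3),"F",s["force"].round(1),"q",np.round(s["joints"],2))
    print("turn",rv.round(2),"shift",d.round(1))
def wrist(name):
    s,T=pose(); f=arm.grab_frame("wrist"); cv2.imwrite(f"pics/{name}.png",f["img"]); f["Tw"]=T@f["T_tool_cam"]; return f
E
python3 -c "
from h import *
to(466,227,150,93)"
```

```text
t 0.15 pos [269.8 535.5 249.6] phi 63.26 w 1.004 F [ 0.  -0.3  0.6] q [ 1.1   0.31 -0.05  1.21  0.    1.57]
turn [-2.000e-02  7.000e-02 -2.974e+01] shift [-318.3  179.7   99.6]
```

Emit:
arm_command:
  plan: [0, 0, 0, 0, 0, -7.4, 0.1, 0, 0, 0, 0, 0, -7.4, 0.1, 0, 0, 0, 0, 0, -7.4, 0.1, 0, 0, 0, 0, 0, -7.5, 0.1, -23, 13, 7, 0, 0, 0, 0.1, -23, 13, 7, 0, 0, 0, 0.1, -23, 13, 7, 0, 0, 0, 0.1, -23, 13, 7, 0, 0, 0, 0.1, -23, 13, 7, 0, 0, 0, 0.1, -23, 13, 7, 0, 0, 0, 0.1, -23, 13, 7, 0, 0, 0, 0.1, -23, 13, 7, 0, 0, 0, 0.1, -23, 13, 7, 0, 0, 0, 0.1, -23, 13, 7, 0, 0, 0, 0.1, -23, 13, 7, 0, 0, 0, 0.1, -23, 13, 7, 0, 0, 0, 0.1, -23, 13, 7, 0, 0, 0, 0.1, -20, 12, 7, 0, 0, 0, 0.1]
  squeeze: 40

```text
time: 1.95
position: [467.6, 225.3, 151.8]
tcp_rot: [-0.0, 0.689, 0.725, -0.0]
force: [0.6, -0.2, -0.3]
width: 0.446
```

Run:
```python
from h import *
to(466,227,150,93)
f=wrist("w1")
for t in tubes(f,12.5,f["Tw"],200): print(t)
to(466,227,150,93)
```

```text
t 1.95 pos [467.6 225.3 151.8] phi 92.93 w 0.446 F [ 0.6 -0.2 -0.3] q [ 0.45  0.23 -0.4   0.95 -0.    0.4 ]
turn [-0.02  0.01 -0.07] shift [ 1.7 -1.5  1.8]
(array([281., 195.]), np.int32(2585), array([467.7, 229.5]), array([ 13.6, 142.4], dtype=float32), np.float32(3.6))
(array([175., 170.]), np.int32(1600), array([446.5, 141.1]), array([13.7, 81. ], dtype=float32), np.float32(179.4))
t 2.0 pos [468.6 222.8 150.8] phi 92.81 w 0.454 F [ 0.5 -2.7 -0.2] q [ 0.45  0.23 -0.4   0.95 -0.    0.4 ]
turn [-0.02  0.17 -0.19] shift [ 4.4 -2.4  0.8]
```

View pics/w1.png

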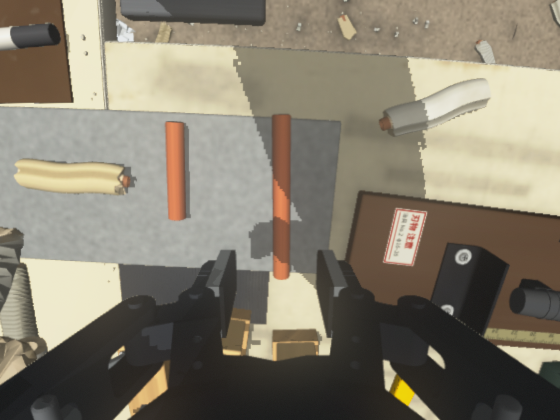

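The wrist view shows the long tube at columns 275–290, between the pads, with the short tube at (175,170). The arm was still settling, so I take one still measurement.

Emit:
arm_command:
  plan: [0, 0, 0, 0, 0, 0, 0.1, 0, 0, 0, 0, 0, 0, 0.1]

```text
time: 2.2
position: [467.0, 226.8, 152.3]
tcp_rot: [-0.0, 0.689, 0.725, -0.0]
force: [-0.5, -0.2, 0.2]
width: 0.451
```

Run:
```python
from h import *
f=wrist("w2")
for t in tubes(f,12.5,f["Tw"],200): print(t)
to(466,227,150,93)
```

```text
(array([279., 196.]), np.int32(2576), array([467.7, 229.4]), array([ 13.6, 141.9], dtype=float32), np.float32(3.5))
(array([173., 171.]), np.int32(1609), array([446.8, 141. ]), array([13.8, 81.3], dtype=float32), np.float32(179.6))
t 2.25 pos [466.9 227.1 152.5] phi 92.99 w 0.448 F [-0.3 -0.8  0. ] q [ 0.45  0.23 -0.4   0.95  0.    0.4 ]
turn [-0.01 -0.02 -0.01] shift [-0.1 -0.9  2.5]
```

Emit:
arm_command:
  plan: [1.3, -0.5, 20, 0, 0, -0.3, 0.1, 0, 0, 20, 0, 0, 0, 0.1, 0, 0, 20, 0, 0, 0, 0.1, 0, 0, 20, 0, 0, 0, 0.1, 0, 0, 20, 0, 0, 0, 0.1, 0, 0, 15, 0, 0, 0, 0.1, 0, 0, 8, 0, 0, 0, 0.1, 0, 0, 2, 0, 0, 0, 0.1, 0, 0, 0, 0, 0, 0, 0.1, 0, 0, 0, 0, 0, 0, 0.1]

```text
time: 3.25
position: [467.2, 228.4, 28.1]
tcp_rot: [0.0, 0.687, 0.727, 0.001]
force: [0.2, -0.5, -0.4]
width: 0.447
```

Run:
```python
from h import *
to(466,228.3,26.5,93.3)
f=wrist("w3")
```

```text
t 3.25 pos [467.2 228.4  28.1] phi 93.28 w 0.447 F [ 0.2 -0.5 -0.4] q [ 0.45  0.36 -0.54  0.67  0.    0.4 ]
turn [ 0.07 -0.03 -0.02] shift [-0.  -1.2  1.6]
```

View pics/w3.png

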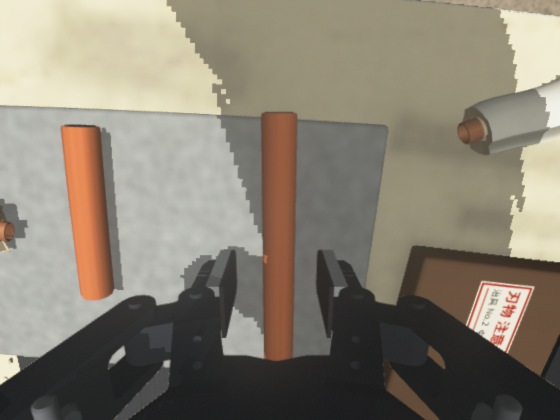

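The tube (columns 262–297) lies midway between the pads (236 and 318). I close and lift.

Emit:
arm_command:
  plan: [0, 0, 1, 0, 0, 0, 0.4, 0, 0, 0, 0, 0, 0, 0.7, 0, 0, 0, 0, 0, 0, 1, 0, 0, 0, 0, 0, 0, 1, 0, 0, 0, 0, 0, 0, 1, 0, 0, 0, 0, 0, 0, 1, 0, 0, 0, 0, 0, 0, 1]

```text
time: 4.0
position: [467.0, 228.0, 26.8]
tcp_rot: [0.0, 0.687, 0.727, 0.0]
force: [-0.6, -0.3, 6.5]
width: 0.153
```

Run:
```python
from h import *
to(660.5,177.3,120,84.7)
```

```text
t 4.0 pos [467.  228.   26.8] phi 93.25 w 0.153 F [-0.6 -0.3  6.5] q [ 0.45  0.37 -0.54  0.67  0.    0.4 ]
turn [ 0.04 -0.02  8.55] shift [-32.6 197.4 -93.2]
```

Emit:
arm_command:
  plan: [0, 0, -5, 0, 0, 0, 1, 0, 0, -15, 0, 0, 0, 1, 0, 0, -20, 0, 0, 2.8, 1, 0, 0, -20, 0, 0, 2.8, 1, 0, 0, -20, 0, 0, 3, 1, 0, 0, -15, 0, 0, 0, 1, -10, 20, 0, 0, 0, 0, 1, -12, 25, 0, 0, 0, 0, 1, -11, 25, 0, 0, 0, 0, 1, 0, 20, 0, 0, 0, 0, 1, 0, 10, 0, 0, 0, 0, 1, 0, 0, 0, 0, 0, 0, 1, 0, 0, 0, 0, 0, 0, 1, 0, 0, 0, 0, 0, 0, 1]

```text
time: 5.4
position: [561.9, 185.9, 121.1]
tcp_rot: [-0.0, 0.739, 0.674, -0.001]
force: [-0.2, 0.5, 0.4]
width: 0.153
```

Run:
```python
from h import *
f=wrist("w4"); np.savez("w4.npz",**f)
to(660.5,177.3,120,84.7)
```

```text
t 5.45 pos [562.1 185.9 121.2] phi 84.7 w 0.152 F [0.2 0.1 0.1] q [ 0.32  0.38 -0.26  0.93  0.    0.41]
turn [-0.05  0.01 -0.  ] shift [ 0.5 98.8  1.2]
```

View pics/w4.png

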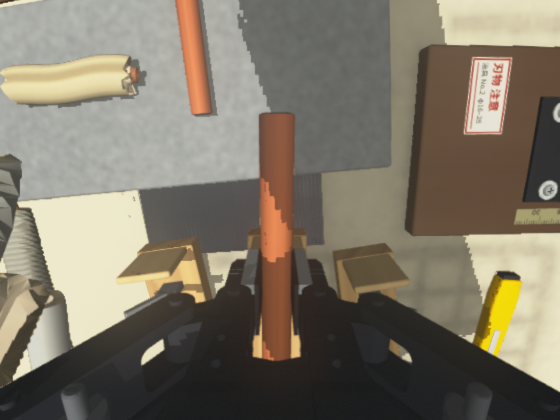

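Run:
```python
from h import *
f=dict(np.load("w4.npz")); T=f["Tw"]
P=onplane(f,[[277,115],[277,118],[277,200],[277,300]],107,T); print(P.round(1)); 
to(660.5,177.3,120,84.7)
c=np.linalg.inv(T); 
# tool frame coords of near end
Tt=f["T_tool_cam"]@c
print((np.c_[P,np.ones(4)]@Tt.T).round(1))
# cradle stop of 140 / wood near stops via depth
C=cloud(f,T); h=cv2.cvtColor(f["img"],cv2.COLOR_BGR2HSV)
for (xa,xb,ya,yb) in ((560,600,60,135),(560,600,145,215),(590,630,220,280)):
    m=(C[...,0]>xa)&(C[...,0]<xb)&(C[...,1]>ya)&(C[...,1]<yb)&(C[...,2]>52)&(C[...,2]<75)&(h[...,1]>50)
    if m.sum()>20: print(m.sum(),[np.round(k,1) for k in cv2.minAreaRect(np.float32(C[m][:,:2]))],C[m].mean(0).round(1),C[m][:,:2].min(0).round(),C[m][:,:2].max(0).round())
```

```text
[[492.1 192.9 107. ]
 [493.3 192.7 107. ]
 [527.9 189.6 107. ]
 [577.5 185.1 107. ]]
t 5.45 pos [562.1 185.9 121.2] phi 84.7 w 0.152 F [0.2 0.1 0.1] q [ 0.32  0.38 -0.26  0.93  0.    0.41]
turn [-0.05  0.01 -0.  ] shift [ 0.5 98.8  1.2]
[[  0.5 -70.1  14.2   1. ]
 [  0.5 -68.9  14.2   1. ]
 [  0.6 -34.2  14.1   1. ]
 [  0.6  15.6  14.1   1. ]]
669 [array([582.3,  99.4]), array([ 6.4, 35.9]), np.float64(2.2)] [581.1 100.3  59.2] [579.  81.] [585. 117.]
763 [array([601.8, 249.8]), array([ 6.3, 36. ]), np.float64(4.7)] [601.  249.2  58.9] [598. 232.] [606. 268.]
```

Emit:
arm_command:
  plan: [0.5, 15, 0, 0, 0, 0, 1, 0, 25, 0, 0, 0, 0, 1, 0, 25, 0, 0, 0, 0, 1, 0, 20, 0, 0, 0, 0, 1, 0, 11, 0, 0, 0, 0, 1, 0, 3, 0, 0, 0, 0, 1, 0, 0, 10, 0, 0, 0, 1, 0, 0, 10, 0, 0, 0, 1, 0, 0, 6, 0, 0, 0, 1, 0, 0, 0, 0, 0, 0, 1, 0, 0, 0, 0, 0, 0, 1]

```text
time: 6.55
position: [661.2, 177.0, 95.0]
tcp_rot: [-0.0, 0.739, 0.673, -0.0]
force: [-0.7, -0.5, -0.9]
width: 0.152
```

Run:
```python
from h import *
to(660.5,177.4,64,84.7)
for n in ("scene","side"):
    f=arm.grab_frame(n); np.savez(n+"1.npz",**f)
    cv2.imwrite(f"pics/{n}1.png",cv2.resize(f["img"][100:260,220:440] if n=="scene" else f["img"][130:310,130:350],None,fx=3,fy=3,interpolation=cv2.INTER_CUBIC))
```

```text
t 6.55 pos [661.2 177.   95. ] phi 84.67 w 0.152 F [-0.7 -0.5 -0.9] q [ 0.26  0.56 -0.04  0.97  0.    0.35]
turn [-0.04  0.01 -0.03] shift [ 0.4 -0.7 31. ]
```

View pics/side1.png

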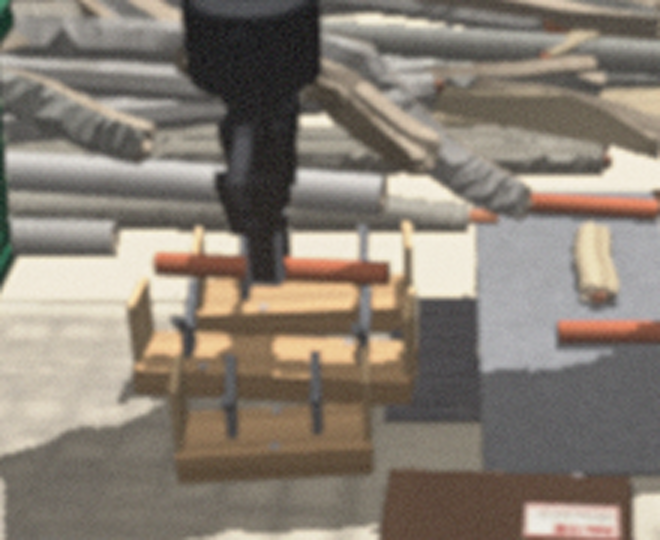

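View pics/scene1.png

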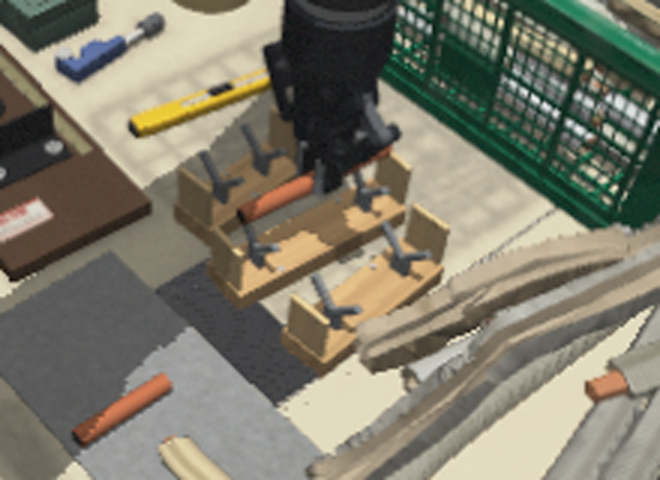

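The tube hangs level over the long cradle, between its stops (side crop: tube 157–388, stops 135 and 408). I lower it.

Emit:
arm_command:
  plan: [0.4, -0.7, 10, 0, 0, 0, 1, 0, 0, 10, 0, 0, 0, 1, 0, 0, 6, 0, 0, 0, 1, 0, 0, 3, 0, 0, 0, 1, 0, 0, 1, 0, 0, 0, 1, 0, 0, 0, 0, 0, 0, 1]

```text
time: 7.25
position: [661.1, 177.4, 65.1]
tcp_rot: [-0.0, 0.739, 0.673, -0.0]
force: [-0.7, 0.4, -0.6]
width: 0.153
```

Run:
```python
from h import *
to(660.5,177.4,64,84.7)
```

```text
t 7.25 pos [661.1 177.4  65.1] phi 84.65 w 0.153 F [-0.7  0.4 -0.6] q [ 0.26  0.59 -0.07  0.92 -0.    0.36]
turn [-0.01  0.   -0.05] shift [-0.  -0.6  1.1]
```

Emit:
arm_command:
  plan: [0, 0, 1, 0, 0, 0, 1, 0, 0, 0.5, 0, 0, 0, 1, 0, 0, 0, 0, 0, 0, 1]

```text
time: 7.55
position: [661.2, 177.4, 64.0]
tcp_rot: [0.0, 0.739, 0.673, 0.0]
force: [0.4, 0.2, -0.4]
width: 0.154
```

Emit:
arm_command:
  plan: [0, 0, 0, 0, 0, 0, 0.68, 0, 0, 0, 0, 0, 0, 0.64, 0, 0, 0, 0, 0, 0, 0.55, 0, 0, 0, 0, 0, 0, 0.45, 0, 0, 0, 0, 0, 0, 0.3, 0, 0, 0, 0, 0, 0, 0.2, 0, 0, 0, 0, 0, 0, 0.2]

```text
time: 8.25
position: [661.1, 177.4, 63.8]
tcp_rot: [-0.0, 0.739, 0.673, -0.0]
force: [0.6, 1.0, 1.1]
width: 0.399
```

Run:
```python
from h import *
to(660.5,177.4,150,84.7)
f=wrist("w5")
```

```text
t 8.25 pos [661.1 177.4  63.8] phi 84.66 w 0.399 F [0.6 1.  1.1] q [ 0.26  0.59 -0.07  0.91  0.    0.36]
turn [-0.    0.   -0.04] shift [ -0.1  -0.6 -86.2]
```

View pics/w5.png

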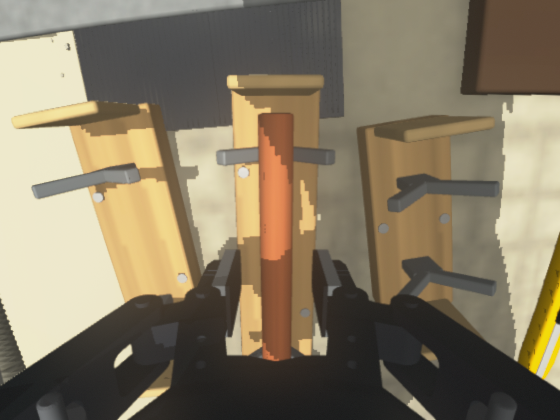

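The long tube rests between its stops, and the near saddle at (276,156) is under it. I rise and go to the short tube.

Emit:
arm_command:
  plan: [0, 0, -8, 0, 0, 0, 0.2, 0, 0, -20, 0, 0, 0, 0.2, 0, 0, -25, 0, 0, 0, 0.2, 0, 0, -25, 0, 0, -2.5, 0.2, 0, 0, -8, 0, 0, -2.5, 0.2, -2, -15, 0, 0, 0, 0, 0.2, -6, -30, 0, 0, 0, 0, 0.2, -6, -30, 0, 0, 0, 0, 0.2, -6, -30, 0, 0, 0, 0, 0.2, -6, -30, 0, 0, 0, 0, 0.2, -6, -30, 0, 0, 0, 0, 0.2, -6, -30, 0, 0, 0, 0, 0.2, 0, -15, 0, 0, 0, 0, 0.2, 0, -5, 0, 0, 0, 0, 0.2, 0, 0, 0, 0, 0, 0, 0.2, 0, 0, 0, 0, 0, 0, 0.2, 0, 0, 0, 0, 0, 0, 0.2]

```text
time: 10.0
position: [447.0, 140.9, 150.0]
tcp_rot: [0.0, 0.709, 0.705, 0.0]
force: [-0.3, -0.8, -0.9]
width: 0.399
```

Run:
```python
from h import *
f=wrist("w6")
for t in tubes(f,12.5,f["Tw"],200): print(t)
to(446,139.5,150,89.8)
f=arm.grab_frame("side")
for t in tubes(f,49): print(t)
cv2.imwrite("pics/side2.png",cv2.resize(f["img"][130:310,130:350],None,fx=3,fy=3,interpolation=cv2.INTER_CUBIC))
f=arm.grab_frame("scene")
for t in tubes(f,49): print(t)
```

```text
(array([ 72., 209.]), np.int32(2315), array([456.6, -34.1]), array([ 16.8, 113.5], dtype=float32), np.float32(172.6))
(array([277., 199.]), np.int32(1455), array([446.7, 141.6]), array([12.9, 80.3], dtype=float32), np.float32(179.4))
t 10.05 pos [446.8 140.8 149.9] phi 89.64 w 0.4 F [-1.3  0.1  0.1] q [ 0.31  0.14 -0.51  0.92 -0.    0.31]
turn [ 0.02 -0.   -0.16] shift [-1.3 -0.8 -0.1]
(array([328., 198.]), np.int32(196), array([453.8,  31.8]), array([21.7, 87.9], dtype=float32), np.float32(172.8))
(array([223., 234.]), np.int32(514), array([660.3, 173.5]), array([ 29.4, 140.7], dtype=float32), np.float32(175.2))
(array([337., 240.]), np.int32(221), array([452.7, 193.3]), array([16.8, 72.5], dtype=float32), np.float32(179.5))
(array([335., 414.]), np.int32(156), array([491.9, 561.9]), array([16.1, 19.1], dtype=float32), np.float32(84.9))
(array([173.,  80.]), np.int32(108), array([565.4, 726.8]), array([ 19.3, 104.9], dtype=float32), np.float32(81.9))
(array([212.,  76.]), np.int32(102), array([667. , 666.8]), array([25.9, 68.7], dtype=float32), np.float32(87.8))
(array([180., 124.]), np.int32(68), array([481.8, 533.8]), array([18.8, 45.3], dtype=float32), np.float32(81.4))
(array([323., 169.]), np.int32(315), array([661.1, 175.8]), array([ 16.3, 143.9], dtype=float32), np.float32(174.7))
(array([515., 211.]), np.int32(81), array([ 907.2, -186.4]), array([14.7, 40.3], dtype=float32), np.float32(166.0))
(array([260., 236.]), np.int32(227), array([430.5, 120.1]), array([14.6, 76.7], dtype=float32), np.float32(0.4))
(array([422., 228.]), np.int32(90), array([702.4, -76.8]), array([16.2, 31.6], dtype=float32), np.float32(164.1))
(array([319., 292.]), np.int32(378), array([439.9, -46. ]), array([ 13.4, 105.4], dtype=float32), np.float32(172.6))
(array([439., 404.]), np.int32(109), array([ 448.5, -315.9]), array([13.6, 30.6], dtype=float32), np.float32(8.4))
```

View pics/w6.png

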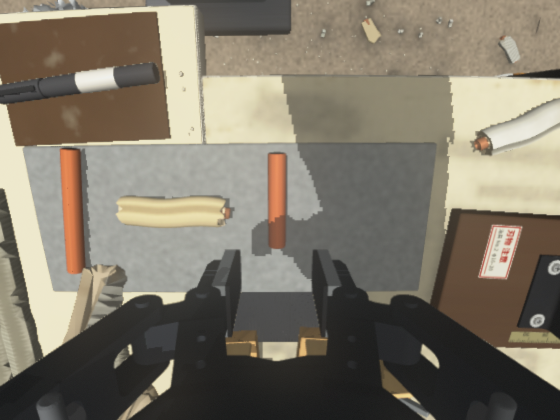

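View pics/side2.png

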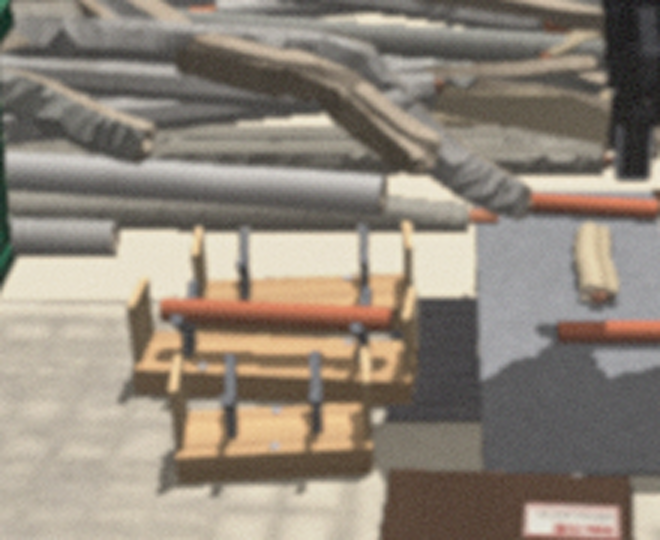

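The long tube is seated: the scene view gives (661,176) at 174.7°. The short tube (column 277) is centred between the pads, and the tan offcut ends at column 230. I narrow the jaws slightly and descend.

Emit:
arm_command:
  plan: [0.3, 0, 20, 0, 0, 0, 0.3, 0, 0, 20, 0, 0, 0, 0.3, 0, 0, 20, 0, 0, 0, 0.3, 0, 0, 20, 0, 0, 0, 0.3, 0, 0, 20, 0, 0, 0, 0.3, 0, 0, 14, 0, 0, 0, 0.3, 0, 0, 7, 0, 0, 0, 0.3, 0, 0, 2, 0, 0, 0, 0.3, 0, 0, 0, 0, 0, 0, 0.3, 0, 0, 0, 0, 0, 0, 0.3]

```text
time: 11.15
position: [446.6, 141.2, 27.4]
tcp_rot: [0.0, 0.709, 0.705, 0.001]
force: [-0.5, -0.4, -0.3]
width: 0.35
```

Emit:
arm_command:
  plan: [0, 0, 0, 0, 0, 0, 0.5, 0, 0, 0, 0, 0, 0, 0.7, 0, 0, 0, 0, 0, 0, 1, 0, 0, 0, 0, 0, 0, 1, 0, 0, 0, 0, 0, 0, 1, 0, 0, 0, 0, 0, 0, 1]

```text
time: 11.75
position: [446.5, 141.1, 27.5]
tcp_rot: [0.0, 0.709, 0.705, 0.001]
force: [-1.2, 0.1, 5.2]
width: 0.152
```

Run:
```python
from h import *
to(654.2,253.5,130,94.4)
f=wrist("w7")
```

```text
t 11.75 pos [446.5 141.1  27.5] phi 89.65 w 0.152 F [-1.2  0.1  5.2] q [ 0.31  0.29 -0.66  0.63 -0.    0.31]
turn [ 0.07 -0.02 -4.75] shift [  96.1  215.7 -102.5]
```

View pics/w7.png

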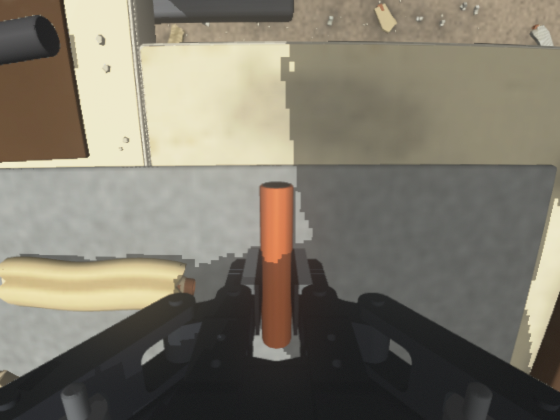

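Emit:
arm_command:
  plan: [0, 0, -5, 0, 0, 0, 1, 0, 0, -15, 0, 0, 0, 1, 0, 0, -22, 0, 0, 0, 1, 0, 0, -25, 0, 0, -2.4, 1, 0, 0, -22, 0, 0, -2.35, 1, 0, 0, -13, 0, 0, 0, 1, 5, 12, 0, 0, 0, 0, 1, 13, 28, 0, 0, 0, 0, 1, 13, 29, 0, 0, 0, 0, 1, 13, 29, 0, 0, 0, 0, 1, 13, 29, 0, 0, 0, 0, 1, 13, 29, 0, 0, 0, 0, 1, 13, 29, 0, 0, 0, 0, 1, 9, 19, 0, 0, 0, 0, 1, 4, 11, 0, 0, 0, 0, 1, 0, 0, 0, 0, 0, 0, 1, 0, 0, 0, 0, 0, 0, 1, 0, 0, 0, 0, 0, 0, 1]

```text
time: 13.6
position: [652.0, 252.9, 128.1]
tcp_rot: [-0.0, 0.679, 0.734, -0.001]
force: [0.4, -1.0, -0.4]
width: 0.151
```

Run:
```python
from h import *
to(654.2,253.5,64,94.4)
f=wrist("w8")
P=onplane(f,[[277,185],[277,188]],130-15,f["Tw"]); s,T=pose(); print((np.c_[P,[1,1]]@np.linalg.inv(T).T).round(1))
f=arm.grab_frame("side")
cv2.imwrite("pics/side3.png",cv2.resize(f["img"][130:310,130:350],None,fx=3,fy=3,interpolation=cv2.INTER_CUBIC))
```

```text
t 13.6 pos [652.  252.9 128.1] phi 94.4 w 0.151 F [ 0.4 -1.  -0.4] q [ 0.37  0.56  0.05  1.06 -0.    0.29]
turn [-0.08  0.02 -0.  ] shift [ 0.5  2.2 64.1]
[[  0.5 -41.1  13.5   1. ]
 [  0.5 -39.8  13.5   1. ]]
```

View pics/w8.png

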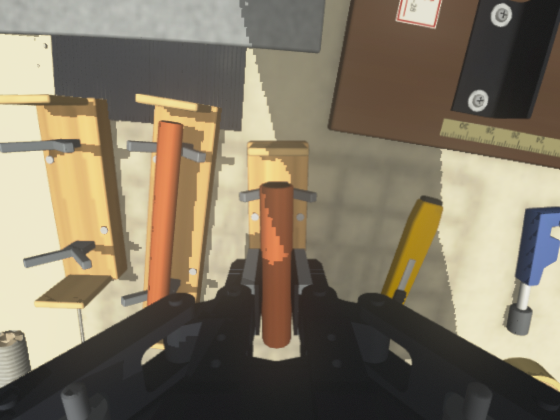

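View pics/side3.png

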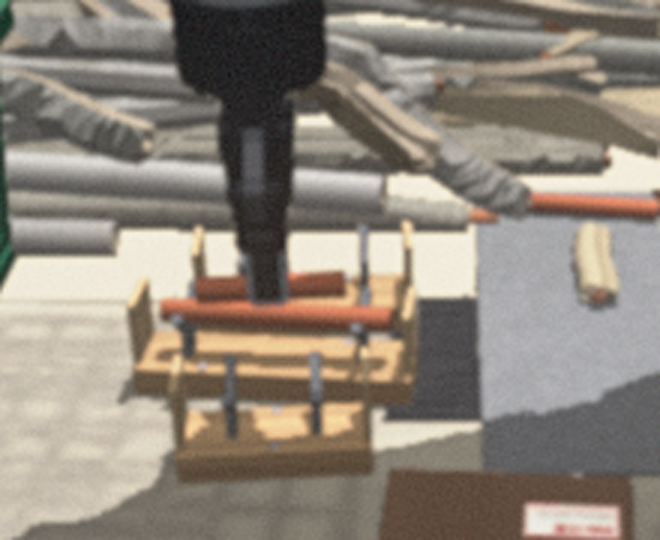

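Short tube centred in the grip and aligned over its cradle (wrist: cradle stop at (278,148), tube column 277). Lowering.

Emit:
arm_command:
  plan: [0.5, 2.2, 10, 0, 0, 0, 1, 0, 0, 15, 0, 0, 0, 1, 0, 0, 15, 0, 0, 0, 1, 0, 0, 12, 0, 0, 0, 1, 0, 0, 7, 0, 0, 0, 1, 0, 0, 3, 0, 0, 0, 1, 0, 0, 1, 0, 0, 0, 1, 0, 0, 0, 0, 0, 0, 1, 0, 0, 0, 0, 0, 0, 1]

```text
time: 14.6
position: [655.5, 254.1, 66.5]
tcp_rot: [0.0, 0.679, 0.734, 0.001]
force: [0.2, -0.5, 0.1]
width: 0.154
```

Run:
```python
from h import *
to(654.2,253.5,64,94.4)
f=wrist("w9")
```

```text
t 14.6 pos [655.5 254.1  66.5] phi 94.41 w 0.154 F [ 0.2 -0.5  0.1] q [ 0.37  0.62 -0.01  0.94 -0.    0.29]
turn [ 0.07 -0.02  0.01] shift [-0.5 -1.4  2.5]
```

View pics/w9.png

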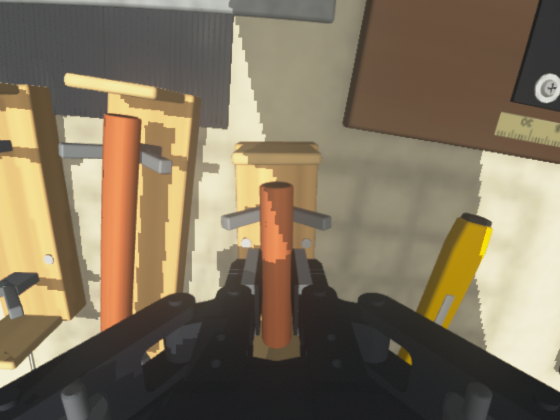

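Emit:
arm_command:
  plan: [0, -1, 1.5, 0, 0, 0, 1, 0, 0, 0.8, 0, 0, 0, 1, 0, 0, 0, 0, 0, 0, 1, 0, 0, 0, 0, 0, 0, 0.68, 0, 0, 0, 0, 0, 0, 0.64, 0, 0, 0, 0, 0, 0, 0.55, 0, 0, 0, 0, 0, 0, 0.45, 0, 0, 0, 0, 0, 0, 0.3, 0, 0, 0, 0, 0, 0, 0.3, 0, 0, 0, 0, 0, 0, 0.3]

```text
time: 15.65
position: [654.0, 253.8, 63.4]
tcp_rot: [-0.0, 0.679, 0.734, -0.0]
force: [-0.2, -0.4, 0.5]
width: 0.352
```

Run:
```python
from h import *
to(454,-34.2,150,82.7)
f=wrist("w10")
```

```text
t 15.65 pos [654.  253.8  63.4] phi 94.41 w 0.352 F [-0.2 -0.4  0.5] q [ 0.37  0.62 -0.02  0.94  0.    0.29]
turn [-1.000e-02  0.000e+00  1.171e+01] shift [-311.1 -161.7  -86.6]
```

View pics/w10.png

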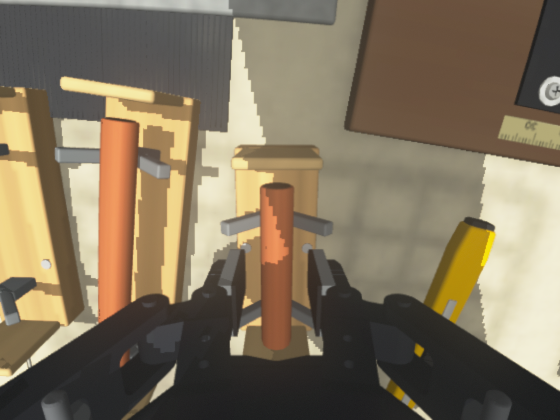

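The short tube lies in both saddles. I rise and go to the middle tube.

Emit:
arm_command:
  plan: [0, 0, -8, 0, 0, 0, 0.3, 0, 0, -22, 0, 0, 0, 0.3, 0, 0, -25, 0, 0, 3.9, 0.3, 0, 0, -25, 0, 0, 3.9, 0.3, 0, 0, -17, 0, 0, 3.9, 0.3, -10, -10, 0, 0, 0, 0, 0.3, -20, -20, 0, 0, 0, 0, 0.3, -25, -22, 0, 0, 0, 0, 0.3, -25, -22, 0, 0, 0, 0, 0.3, -25, -20, 0, 0, 0, 0, 0.3, -28, -16, 0, 0, 0, 0, 0.3, -28, -13, 0, 0, 0, 0, 0.3, -28, -12, 0, 0, 0, 0, 0.3, -28, -10, 0, 0, 0, 0, 0.3, -28, -8, 0, 0, 0, 0, 0.3, -28, -5, 0, 0, 0, 0, 0.3, -24, -4, 0, 0, 0, 0, 0.3, -14, 0, 0, 0, 0, 0, 0.3, 0, 0, 0, 0, 0, 0, 0.3, 0, 0, 0, 0, 0, 0, 0.3]

```text
time: 17.7
position: [454.1, -34.0, 161.1]
tcp_rot: [0.0, 0.751, 0.66, 0.0]
force: [-0.1, 0.3, -1.5]
width: 0.349
```

Emit:
arm_command:
  plan: [0, 0, 0, 0, 0, 0, 0.3, 0, 0, 0, 0, 0, 0, 0.3]

```text
time: 17.9
position: [454.1, -33.4, 160.6]
tcp_rot: [0.0, 0.75, 0.661, 0.0]
force: [-1.0, -0.3, -0.4]
width: 0.348
```

Run:
```python
from h import *
f=wrist("w11")
for t in tubes(f,12.5,f["Tw"],200): print(t)
to(454,-34.2,150,82.7)
f=arm.grab_frame("side")
for t in tubes(f,49,amin=150): print(t)
cv2.imwrite("pics/side4.png",cv2.resize(f["img"][130:310,130:350],None,fx=3,fy=3,interpolation=cv2.INTER_CUBIC))
f=arm.grab_frame("scene")
for t in tubes(f,49,amin=150): print(t)
```

```text
(array([276., 196.]), np.int32(1908), array([456. , -33.8]), array([ 13.3, 112.1], dtype=float32), np.float32(172.4))
(array([534., 351.]), np.int32(806), array([651.6, 214. ]), array([23.2, 61.8], dtype=float32), np.float32(175.2))
t 17.95 pos [454.  -33.4 160.5] phi 82.77 w 0.349 F [-0.5  0.1 -0.4] q [-0.07  0.1  -0.52  0.94  0.    0.05]
turn [ 0.   -0.01  0.07] shift [-0.7  0.1 10.5]
(array([329., 198.]), np.int32(189), array([452.6,  32. ]), array([21.6, 85.5], dtype=float32), np.float32(172.0))
(array([223., 234.]), np.int32(523), array([660.3, 172.9]), array([ 30.9, 140.7], dtype=float32), np.float32(174.8))
(array([221., 257.]), np.int32(366), array([654.4, 249.9]), array([26. , 82.8], dtype=float32), np.float32(3.7))
(array([335., 414.]), np.int32(160), array([491.1, 558.6]), array([18.5, 24.7], dtype=float32), np.float32(88.2))
(array([300., 152.]), np.int32(161), array([655.1, 253.3]), array([16.7, 82.8], dtype=float32), np.float32(4.9))
(array([319., 292.]), np.int32(373), array([439.9, -46.1]), array([ 13.5, 105.4], dtype=float32), np.float32(172.7))
```

View pics/w11.png

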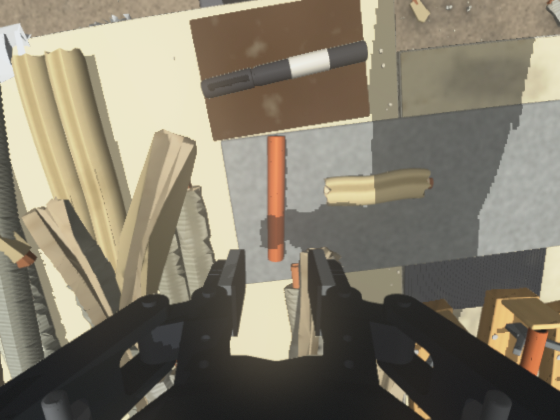

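View pics/side4.png

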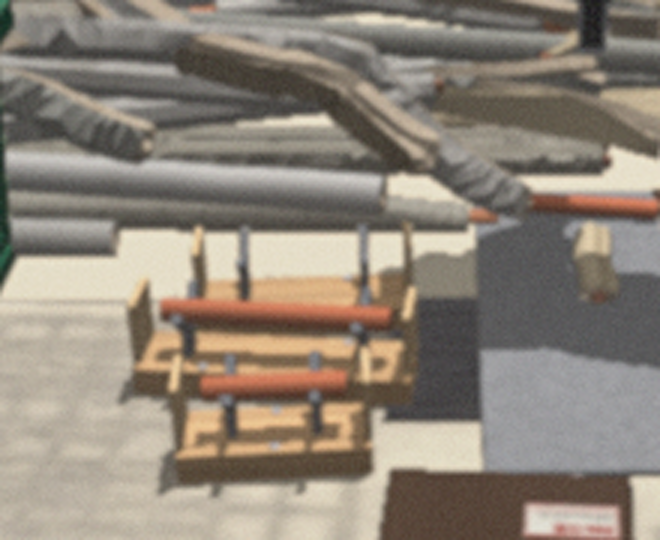

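The short tube is seated at about (655,253) in both views. The middle tube (column 276) is centred between the pads; pile ends stand ahead at row ≥250, below the gripper body. I descend.

Emit:
arm_command:
  plan: [0, 1, 20, 0, 0, 0, 0.3, 0, 0, 20, 0, 0, 0, 0.3, 0, 0, 20, 0, 0, 0, 0.3, 0, 0, 20, 0, 0, 0, 0.3, 0, 0, 20, 0, 0, 0, 0.3, 0, 0, 17, 0, 0, 0, 0.3, 0, 0, 10, 0, 0, 0, 0.3, 0, 0, 4, 0, 0, 0, 0.3, 0, 0, 1.5, 0, 0, 0, 0.3, 0, 0, 0, 0, 0, 0, 0.3, 0, 0, 0, 0, 0, 0, 0.3]

```text
time: 19.15
position: [455.5, -34.3, 28.7]
tcp_rot: [0.0, 0.751, 0.661, 0.0]
force: [0.6, -0.6, 0.7]
width: 0.352
```

Run:
```python
from h import *
to(455,-34,27.3,82.5)
f=wrist("w12")
```

```text
t 19.15 pos [455.5 -34.3  28.7] phi 82.7 w 0.352 F [ 0.6 -0.6  0.7] q [-0.08  0.27 -0.68  0.62 -0.    0.05]
turn [ 0.07 -0.    0.2 ] shift [ 0.2 -0.5  1.4]
```

View pics/w12.png

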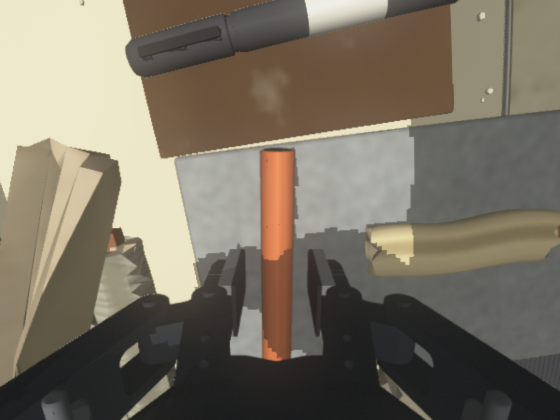

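Emit:
arm_command:
  plan: [0, 0, 1, 0, 0, 0, 0.5, 0, 0, 0, 0, 0, 0, 0.7, 0, 0, 0, 0, 0, 0, 1, 0, 0, 0, 0, 0, 0, 1, 0, 0, 0, 0, 0, 0, 1, 0, 0, 0, 0, 0, 0, 1, 0, 0, -5, 0, 0, 0, 1, 0, -5, -6, 0, 0, 0, 1, 0, -10, -15, 0, 0, 0, 1, 0, -10, -20, 0, 0, 0, 1, 0, -5, -22, 0, 0, 0, 1, 0, 0, -25, 0, 0, 0, 1, 0, 0, -25, 0, 0, 0, 1, 0, 0, -12, 0, 0, 0, 1, 0, 0, 0, 0, 0, 0, 1, 0, 0, 0, 0, 0, 0, 1]

```text
time: 20.8
position: [424.7, -30.4, 156.4]
tcp_rot: [-0.0, 0.751, 0.661, -0.0]
force: [-0.5, 0.2, -1.0]
width: 0.155
```

Run:
```python
from h import *
to(649.2,103.5,150,94.3)
f=wrist("w13"); s,T=pose()
P=onplane(f,[[277,148],[277,150]],T[2,3]-15,f["Tw"]); print((np.c_[P,[1,1]]@np.linalg.inv(T).T).round(1))
```

```text
t 20.8 pos [424.7 -30.4 156.4] phi 82.71 w 0.155 F [-0.5  0.2 -1. ] q [-0.07  0.05 -0.59  0.93 -0.    0.06]
turn [ -0.03  -0.   -11.59] shift [116.7 233.9   6.4]
[[  0.6 -56.2  15.1   1. ]
 [  0.6 -55.3  15.1   1. ]]
```

View pics/w13.png

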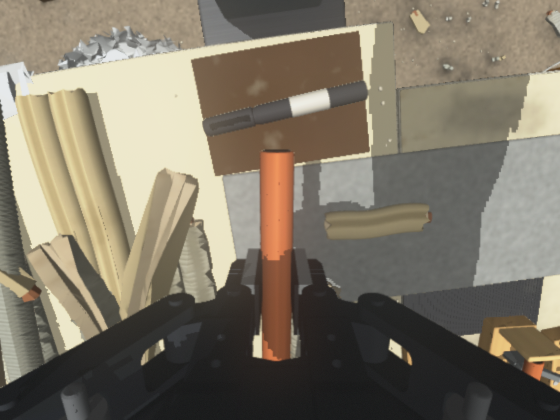

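Emit:
arm_command:
  plan: [0, 0, 0, 0, 0, -5.8, 1, 0, 0, 0, 0, 0, -5.8, 1, 12, 5, 0, 0, 0, 0, 1, 22, 10, 0, 0, 0, 0, 1, 22, 15, 0, 0, 0, 0, 1, 20, 22, 0, 0, 0, 0, 1, 17, 25, 0, 0, 0, 0, 1, 14, 28, 0, 0, 0, 0, 1, 9, 28, 0, 0, 0, 0, 1, 0, 30, 2, 0, 0, 0, 1, 0, 30, 4, 0, 0, 0, 1, 0, 25, 4, 0, 0, 0, 1, 0, 13, 5, 0, 0, 0, 1, 0, 4, 5, 0, 0, 0, 1, 0, 0, 5, 0, 0, 0, 1, 0, 0, 0, 0, 0, 0, 1, 0, 0, 0, 0, 0, 0, 1, 0, 0, 0, 0, 0, 0, 1]

```text
time: 22.65
position: [650.3, 102.9, 132.6]
tcp_rot: [0.0, 0.68, 0.733, 0.0]
force: [-0.0, -0.1, 0.3]
width: 0.156
```

Run:
```python
from h import *
to(649.9,103.5,64,94.3)
f=wrist("w14")
```

```text
t 22.65 pos [650.3 102.9 132.6] phi 94.3 w 0.156 F [-0.  -0.1  0.3] q [ 0.16  0.49 -0.07  1.02  0.    0.08]
turn [ 0.02 -0.   -0.  ] shift [ 0.7 -0.3 68.6]
```

View pics/w14.png

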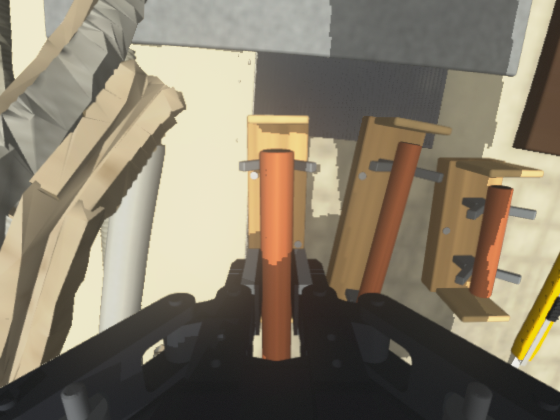

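The middle tube (column 277) lines up with its cradle (stop at (278,118), saddle at row 166). The other two are still seated. I lower it.

Emit:
arm_command:
  plan: [0.6, 0, 10, 0, 0, 0, 1, 0, 0, 15, 0, 0, 0, 1, 0, 0, 15, 0, 0, 0, 1, 0, 0, 13, 0, 0, 0, 1, 0, 0, 8, 0, 0, 0, 1, 0, 0, 4, 0, 0, 0, 1, 0, 0, 2, 0, 0, 0, 1, 0, 0, 0, 0, 0, 0, 1, 0, 0, 0, 0, 0, 0, 1]

```text
time: 23.6
position: [651.2, 103.7, 65.6]
tcp_rot: [0.0, 0.68, 0.733, 0.001]
force: [-0.3, 0.5, -0.6]
width: 0.151
```

Run:
```python
from h import *
to(649.9,103.5,64,94.3)
f=wrist("w15")
```

```text
t 23.6 pos [651.2 103.7  65.6] phi 94.31 w 0.151 F [-0.3  0.5 -0.6] q [ 0.16  0.54 -0.14  0.89  0.    0.08]
turn [ 0.07 -0.02  0.01] shift [-0.1 -1.3  1.6]
```

View pics/w15.png

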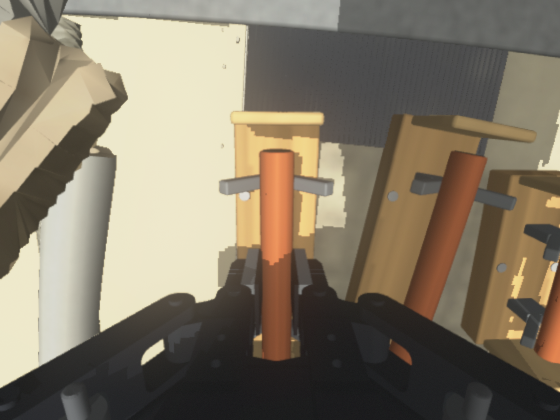

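Emit:
arm_command:
  plan: [0, -1, 1, 0, 0, 0, 1, 0, 0, 0.6, 0, 0, 0, 1, 0, 0, 0, 0, 0, 0, 1, 0, 0, 0, 0, 0, 0, 0.68, 0, 0, 0, 0, 0, 0, 0.64, 0, 0, 0, 0, 0, 0, 0.55, 0, 0, 0, 0, 0, 0, 0.45, 0, 0, 0, 0, 0, 0, 0.3, 0, 0, 0, 0, 0, 0, 0.25, 0, 0, 0, 0, 0, 0, 0.25, 0, 0, -8, 0, 0, 0, 0.25, 0, 0, -20, 0, 0, 0, 0.25, 0, 0, -25, 0, 0, 0, 0.25, 0, 0, -25, 0, 0, 0, 0.25, 0, 0, -25, 0, 0, 0, 0.25, 0, -25, -10, 0, 0, 0, 0.25, 0, -30, 0, 0, 0, 0, 0.25, 0, -30, 0, 0, 0, 0, 0.25, 0, -30, 0, 0, 0, 0, 0.25, 0, -20, 0, 0, 0, 0, 0.25]

```text
time: 25.65
position: [513.1, 93.1, 177.0]
tcp_rot: [-0.0, 0.68, 0.733, -0.0]
force: [0.5, -0.5, 0.6]
width: 0.378
```

Emit:
arm_command:
  plan: [0, -25, 0, 0, 0, 0, 0.25, 0, -25, 0, 0, 0, 0, 0.25, 0, -10, 0, 0, 0, 0, 0.25, 0, 0, 0, 0, 0, 0, 0.25, 0, 0, 0, 0, 0, 0, 0.25, 0, 0, 0, 0, 0, 0, 0.25]

```text
time: 26.25
position: [456.6, 89.0, 176.7]
tcp_rot: [0.0, 0.68, 0.733, 0.0]
force: [0.1, -0.0, -0.1]
width: 0.375
```

Run:
```python
from h import *
to(649.9,103.5,64,94.3)
cr={"80":(654.2,253.5,4.3),"140":(660.5,177.4,-5.3),"110":(649.2,103.5,4.3)}
for n in ("scene","side"):
    f=arm.grab_frame(n); g=dict(np.load(n+"0.npz"))
    C=cloud(f); cu=copper(f["img"])
    print(n)
    for t in tubes(f,49,amin=130): print(t)
    for k,(x,y,a) in cr.items():
        m=cu&(np.hypot(C[...,0]-x,C[...,1]-y)<85)&(abs((C[...,1]-y)-(C[...,0]-x)*np.tan(np.radians(a)))<20)&(C[...,2]>30)
        print(k,m.sum(),"top z",np.percentile(C[m][:,2],[50,90,98]).round(1))
    # offcuts: image change
    C0=cloud(g)
    for nm,(ua,va,ub,vb) in ({"tan":(265,240,315,285),"white":(165,178,210,208)} if n=="scene" else {}).items():
        d=cv2.absdiff(f["img"],g["img"])[va:vb,ua:ub].max(2)
        for q,I in (("0",C0),("1",C)):
            z=I[va:vb,ua:ub]; mm=(z[...,2]>13 )&(z[...,2]<30); print(nm,q,mm.sum(),np.median(z[mm],0).round(1))
    cv2.imwrite(f"pics/{n}5.png",cv2.resize(f["img"][120:320,160:400] if n=="scene" else f["img"][130:310,130:370],None,fx=3,fy=3,interpolation=cv2.INTER_CUBIC))
```

```text
t 26.25 pos [456.6  89.  176.7] phi 94.3 w 0.375 F [ 0.1 -0.  -0.1] q [ 0.19  0.11 -0.48  0.98 -0.    0.12]
turn [ 0.07 -0.   -0.  ] shift [  0.  193.9 112.7]
scene
(array([326., 168.]), np.int32(278), array([669.3, 175. ]), array([ 16.4, 127.4], dtype=float32), np.float32(174.7))
(array([344., 190.]), np.int32(263), array([650.6, 102. ]), array([ 16.2, 114.5], dtype=float32), np.float32(4.3))
80 39 top z [53.8 55.9 56.5]
140 277 top z [53.4 55.8 56.8]
110 257 top z [53.4 55.6 56.7]
tan 0 469 [451.7  50.8  17.5]
tan 1 468 [451.5  51.   17.7]
white 0 239 [382.4 344.4  17.5]
white 1 241 [381.8 344.4  17.6]
side
(array([231., 214.]), np.int32(260), array([650.1,  97.8]), array([ 20.3, 107.5], dtype=float32), np.float32(2.9))
(array([222., 234.]), np.int32(549), array([660.1, 172.5]), array([ 30.6, 141.3], dtype=float32), np.float32(173.3))
(array([222., 257.]), np.int32(375), array([654.1, 249.5]), array([27.8, 82.9], dtype=float32), np.float32(5.7))
(array([335., 414.]), np.int32(157), array([492., 560.]), array([16.8, 21.9], dtype=float32), np.float32(88.2))
80 342 top z [54.8 57.1 57.9]
140 507 top z [54.4 57.  58. ]
110 259 top z [54.6 56.9 57.7]
```

View pics/scene5.png

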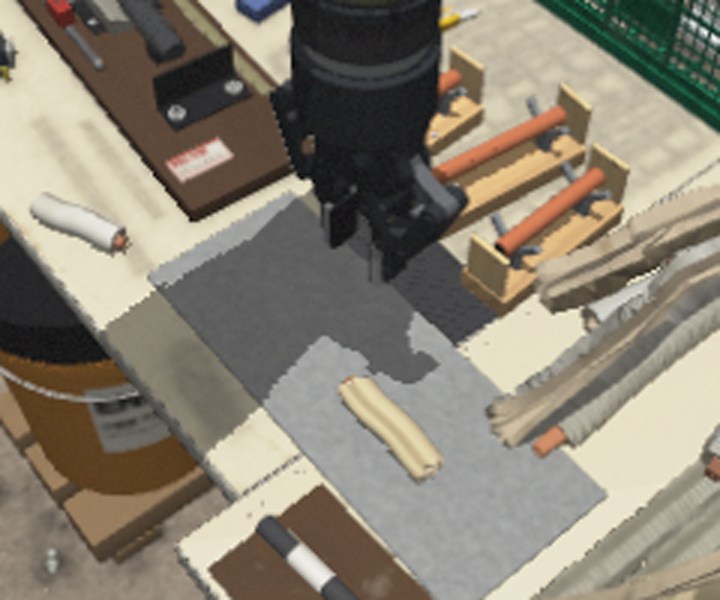

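View pics/side5.png

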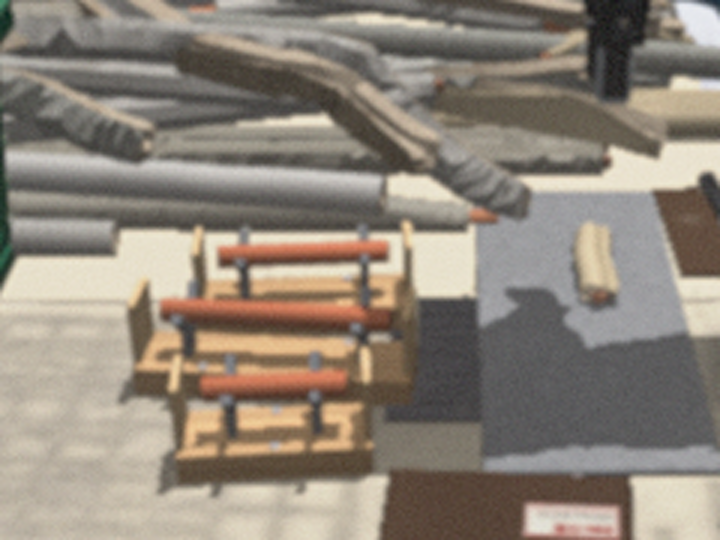

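All three tubes lie in their saddles, with tops at about 56.5 mm (expected 56.5), and neither offcut has moved. I hand the job in.

```bash
python3 -c "
from h import *
print(arm.close_job())"
```

```text
the job is handed in; nothing more can be done
None
```

All three copper tubes are in the cradles of their own length, and I handed the job in at about 26 s, well inside the 77 s limit. No verdict is reported, so the result rests on my own checks.

**Final positions:** The last camera checks put each tube within about 2 mm of its seat along the cradle and within about 1° in angle. The tube tops read 56.5 to 58 mm, against 56.5 mm for a seated tube.

**Offcuts and arm:** Both foam-covered offcuts measured within 1 mm of where they started. The arm ended clear of everything, and the force readings I saw stayed below 7 N.

**Where the checks disagreed:** The side camera placed the tubes 4 to 6 mm lower in y than the seats, while the scene camera agreed to within 2 mm. I put this down to the side camera's slanting view of the tubes and its calibration, because the pictures show every tube resting in both saddles. In the last scene view the gripper partly hid the short and long tubes, so I relied on the side view and earlier scene views for those two.

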